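# Reverse the ratchet and close the lime press

## Task

Close the lime press for the night. Its ratchet is set to raise: before turning the handle, flip the red direction lever right over to its clockwise (press-down) side, then swing the handle about a quarter turn anticlockwise (seen from above) to feel that it free-wheels and the plunger stays still. Then work the handle back and forth until the plunger's steel shoulder sits fully home on the rim of the yellow cup, let go, leave the lever on the press-down side, and do not disturb the jars, molcajete and hand squeezer.

Things in the scene. Friction and masses are not known exactly. Their poses are not given: they have to be found in the camera images.
- press_axis (a point): point on the vertical turning axis of the press's ratchet head, 196 mm above the counter, at the top face of the dark steel head (disc of radius 38 mm). A dark screw of radius 7 mm sticks up 5 to 20 mm through the head here. The axes are the press's.
- knob_center (a point): centre of the upright wooden knob at the handle's end (26 mm diameter, 199 to 251 mm above the counter, centre 224 mm), 120 mm from the press axis. The knob spins freely on its pin, so a gripper may keep its heading while it swings the handle. The flat arm under it (20 mm wide) has its top at 196 mm. The x axis points from the press axis out along the handle.
- lever_tip (a point): point in the red direction lever's upright tab, 213 mm above the counter, 30 mm from the lever's pivot. The tab is 8 mm thick, 24 mm long, from 201 to 225 mm above the counter. The x axis points along the lever, outward. Pushing the tab sideways (about 1.5 N) moves it, friction keeps it where it is left; the handle stays put unless the tab is pushed with over 2.5 N.
- lever (a joint): angle of the direction lever (rad) from straight outward: -0.40 = stop on the anticlockwise side (ratchet raises; it starts near there), +0.40 = stop on the clockwise side (ratchet presses down). Grows as the lever turns clockwise seen from above, its tab then moving clockwise round the press axis.
- handle (a joint): handle angle (rad) about the press axis, near 0 at the start, anticlockwise from above positive, limits +-2.9. It starts pointing to the robot's left and towards it; a quarter turn anticlockwise brings it to the right. With the lever on press-down, clockwise swings drive the screw (4 to 5 N at the knob) after up to 0.35 rad of play, anticlockwise ones free-wheel (2 N).
- plunger (a joint): height of the plunger (m): 0 = fully up, grows downward, 0.024 = fully home, its steel shoulder (disc of radius 46 mm) on the cup's rim, when the handle drives no further. It starts between 0.012 and 0.016 and goes down 4.8 mm for each radian that the handle drives.
- shoulder (a point): centre of the underside of the plunger's steel shoulder disc, on the press axis; 62 mm above the counter when fully home, on the cup's rim. If the handle is forced on then (about 8 N or more at the knob) the ratchet may slip over, harmlessly.
- jar_a: amber glass jar with a clip-on lid, 80 mm wide, 120 mm tall, origin under its centre; leave alone
- jar_b: a second such amber jar; leave alone
- molcajete: grey basalt mortar, 150 mm wide, 90 mm tall, on three feet, origin under its centre; leave alone
- squeezer: yellow hand lime squeezer lying on the counter, 230 mm long, 70 mm tall, origin under its cup; leave alone
- press: the bench lime press, fixed to the counter: yellow base 200 x 170 x 18 mm (origin under its centre, on the turning axis), yellow cup in its middle (rim radius 42 mm, rim 62 mm above the counter), two steel columns and a yellow cross-beam under the ratchet head. Its yaw varies by 20 degrees either way; nothing on it stands above 252 mm.
- lever_pivot (a point): upright pivot of the direction lever, on the tail of the head opposite the knob, 43 mm from the press axis, 196 mm above the counter; it goes round with the handle. The lever points outward from it, away from the axis.

How it is judged:
On the way, in this order (a step that is already met when the one before it is completed fails the run):
1. the direction lever is flipped to the press-down side before the screw has been turned (value of joint lever above 0.22 rad and distance of shoulder from where it was at the start of the episode below 0.002 m), for 0.2 s.
2. the handle is swung back anticlockwise, running free, the plunger still where it was (all of step 1 and value of joint handle above 0.75 rad), for 0.1 s.
At the end, for the whole second after the job is handed in: the plunger is home on the cup's rim to within 2 mm, the lever is still on the press-down side (above 0.22 rad) and the handle is at rest (value of joint plunger above 0.022 m and value of joint lever above 0.22 rad and velocity of joint handle between -0.05 and 0.05 rad/s); the robot touches nothing.
It fails at once if a jar, the molcajete or the hand squeezer is moved by more than 30 mm (distance of any of jar_a, jar_b, molcajete, squeezer from where it was at the start of the episode above 0.03 m).
It also fails if it takes over 58 s, if anything falls off the work surface, if the arm or the gripper's body presses on something with over 40 N, if the wrist force passes 120 N, or if a joint passes its speed limit or range.

## Robot

A 6-joint arm with a two-finger parallel gripper is mounted at the origin on the work surface. World frame = base frame: x ahead of the robot, y to its left, z up, the work surface at z = 0. Lengths are in m, angles in rad, forces in N, time in s.
With the tool pointing down it reaches from about 0.375 to 0.975 m from the base axis. Payload 3.8 kg.
Tool frame: the origin (TCP) lies at the centre of the arm's flange, where the gripper is bolted on; the fingertips stand 173 mm ahead of it and the grasp point (between the pads) lies 155 mm ahead of it; z points along the fingers, y is the direction in which the jaws open and shut (so a half turn about z gives the same grasp; the last joint's range is limited). The gripper opens to 85 mm and grips with 20 to 120 N. Pads are 22 mm wide; open, the fingers measure 114 mm over their backs; the gripper's body (76 mm by 85 mm) begins 54 mm behind the grasp point. The pads swing forward as they close: fully open they stand 13 mm farther back than shut.
Start: joints at [1.228, 0.264, 1.604, -0, 1.274, -0.037], TCP at [0.203, 0.644, 0.405] pointing down, gripper open.
Joint ranges: [-2.63, 2.63], [-0.94, 2.18], [0.31, 2.57], [-1.31, 4.45], [0, 2.66], [-2.55, 2.55]. Speed limits (rad/s): [2.57, 2.57, 3.14, 3.14, 3.14, 3.14].

## Interface

Orientations are given as a unit quaternion [x, y, z, w].
In Python, from cell import env gives the robot as it stands.
- The arm moves only by the tool move_arm, never from a script. Its argument "motion" is a list of rows, each an object of numbers: "dx", "dy", "dz": the shift along the tool's x, y, z in m; "twist": the turn about the tool's z in degrees. In form: [{"dx": .., "dy": .., "dz": .., "twist": ..}, ...]. A call has 1 to 10 rows; each row shifts and turns the pose as measured when the row begins, along the tool's axes as they then stand; what a row does not reach is not made up. A row lasts 1/8 s, in which the tool goes at most 62.5 mm and 10.7 degrees, less where a joint would pass 70% of its speed; a pose out of reach is approached as far as the arm can. A call is refused whole if a number of a shift passes 0.0625 or a number of a turn 10.7, either way. A call with a gripper value outside its range is refused whole. "gripper" is the closure in counts, from 0 (fully open) to 255 (shut), set as the call begins (left out, the last holds). The fingers move at their own pace and stop on an object; "newtons" is the grip in N (left out, the last holds). Time passes only in rows, so rows that do not move let the fingers close. It gives the time, the measured TCP pose, the force and the opening at its end, in the units of the state.
- env.get_state(): the state, without advancing time (a new reading comes with each control period).
- env.capture(name): name is "scene" or "top" or "wrist"; returns a dict with "image" (420x560x3 uint8, red, green, blue), "fx", "fy", "cx", "cy" (pixels), "T" (4x4, takes a point from camera to world coordinates). Camera axes: x right, y down, z forward; pixel columns grow to the right and rows downward; lengths in m; the calibration is good to about 2 mm. A picture is of the moment at which its call begins. There is no depth.
- env.sign_off(): hands the job in, once; it reports no verdict.
The state is a dict: "time_s": time; "joints": joint angles; "dq": joint speeds; "joint_torque": joint torques, N m; "tool_pos": TCP position; "eef_rot": TCP orientation; "wrist_force": force on the tool from outside, world axes, zero at the start; "ft_torque": the same for the moment, N m; "width": opening from 0.0 (shut) to 1.0 (fully open).
Only numpy, scipy, OpenCV 4.12 (cv2) and the standard library are available. Lean on these libraries where they do the work, as an engineer would, in place of code of your own. Each camera call takes 0.05 s, during which the arm holds its last target.

## Working session

There is one attempt and no reset: what is moved stays moved. The work goes in short steps, Python scripts to look and compute and a tool call to move; the robot and the scene stay as the last step left them, time stands still between calls to the robot, and variables do not carry over. Pictures are saved under pics/ and viewed, and the job is handed in when it is done.

Besides the shell and the picture viewer there is one more tool, called after "Request:" by a JSON object that holds its "fn" and its "kwargs". move_arm: Moves the arm, as the interface text tells. Its arguments: {"type":"object","properties":{"motion":{"type":"array","items":{"type":"object","properties":{"dx":{"type":"number"},"dy":{"type":"number"},"dz":{"type":"number"},"twist":{"type":"number"}}}},"gripper":{"type":"number"},"newtons":{"type":"number"}},"required":["motion"]}

```bash
mkdir -p pics; cat > h.py <<'E'
import numpy as np, cv2
from cell import env
def cap(n,f):
    c=env.capture(n); cv2.imwrite('pics/'+f,cv2.cvtColor(c['image'],cv2.COLOR_RGB2BGR)); np.savez('pics/'+f+'.npz',**c); return c
def ray(c,u,v,z):
    T=c['T']; d=T[:3,:3]@np.array([(u-c['cx'])/c['fx'],(v-c['cy'])/c['fy'],1]); o=T[:3,3]
    return o+d*(z-o[2])/d[2]
def proj(c,p):
    T=c['T']; q=T[:3,:3].T@(np.array(p)-T[:3,3]); return c['fx']*q[0]/q[2]+c['cx'],c['fy']*q[1]/q[2]+c['cy']
E
python3 - <<'E'
from h import *
for n in ['scene','top']:
    c=cap(n,n+'0.png'); print(n,c['fx'],c['T'].round(3).tolist())
print(env.get_state())
E
```

```text
scene 423.3211578689756 [[0.22, 0.591, -0.776, 1.424], [0.976, -0.141, 0.168, -0.196], [-0.01, -0.794, -0.607, 0.836], [0.0, 0.0, 0.0, 1.0]]
top 494.25627734795364 [[0.018, -0.981, 0.191, 0.275], [-1.0, -0.019, 0.001, 0.028], [0.003, -0.191, -0.982, 1.541], [0.0, 0.0, 0.0, 1.0]]
{'time_s': 0.1, 'joints': array([ 1.22811072e+00,  2.64697208e-01,  1.60524445e+00, -5.18300199e-06,
        1.27372958e+00, -3.68832590e-02]), 'dq': array([-0.00013655, -0.00182014, -0.00182644, -0.0005833 ,  0.0005644 ,
        0.00070584]), 'joint_torque': array([ 1.41621356e-03, -5.16712761e+01, -3.68593454e+01, -1.15063708e-04,
        6.35386677e-03,  4.48121646e-07]), 'tool_pos': array([0.20310098, 0.64339141, 0.40346931]), 'eef_rot': array([ 1.52305264e-01,  9.88332953e-01, -1.02110066e-03, -1.93627174e-04]), 'wrist_force': array([ 0.56040965,  0.01003545, -0.09505612]), 'ft_torque': array([ 0.00895344, -0.01506994,  0.02882518]), 'width': 1.0020591048580332}
```

View pics/scene0.png

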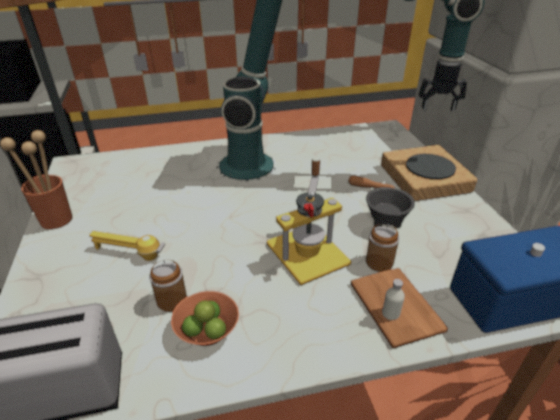

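View pics/top0.png

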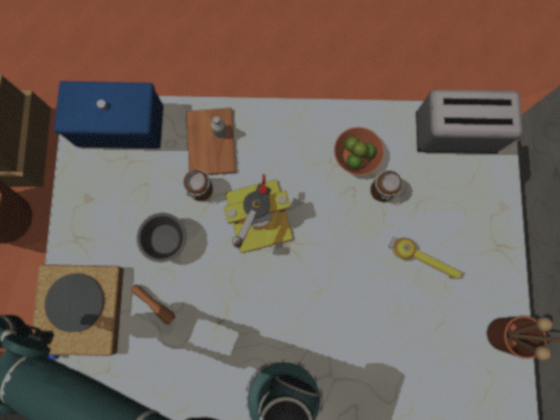

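The top view has the press at about (258,205), the knob near (238,241) and the red lever near (263,184). The jars are at (198,184) and (387,185), the molcajete at (161,237) and the squeezer at (425,257). I'll zoom in and measure.

```bash
python3 - <<'E'
from h import *
c=np.load('pics/top0.png.npz'); im=c['image']
cr=im[160:265,205:310]; cv2.imwrite('pics/z.png',cv2.cvtColor(cv2.resize(cr,None,fx=5.5,fy=5.5,interpolation=cv2.INTER_CUBIC),cv2.COLOR_RGB2BGR))
hsv=cv2.cvtColor(im,cv2.COLOR_RGB2HSV)
m=(((hsv[...,0]<6)|(hsv[...,0]>174))&(hsv[...,1]>170)&(hsv[...,2]>90)).astype(np.uint8)
m[:160]=0;m[265:]=0;m[:,:205]=0;m[:,310:]=0
v,u=np.nonzero(m);print(len(u),u.mean(),v.mean(),u.min(),u.max(),v.min(),v.max())
print('lever',ray(c,u.mean(),v.mean(),.213))
for n,(a,b,z) in dict(knob=(238,241,.24),head=(257,204,.196)).items(): print(n,ray(c,a,b,z))
E
```

```text
36 262.9166666666667 188.83333333333334 260 266 185 192
lever [0.58636545 0.07014724 0.213     ]
knob [0.43707144 0.13181555 0.24      ]
head [0.54681363 0.0860769  0.196     ]
```

View pics/z.png

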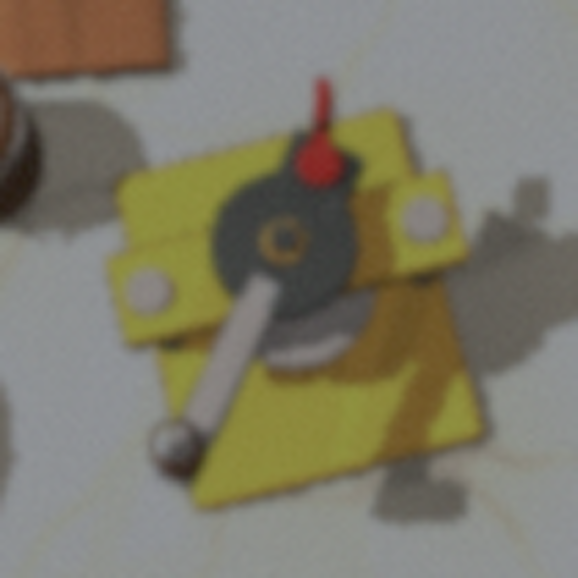

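```bash
python3 - <<'E'
from h import *
c=np.load('pics/top0.png.npz')
Z=lambda a,b:(205+a/5.5-.4,160+b/5.5-.4)
P={}
for n,(a,b,z) in dict(axis=(285,238,.205),head=(285,245,.196),knob=(173,441,.251),piv=(320,163,.203),tabtop=(322,95,.225),colL=(150,290,.196),colR=(425,220,.196)).items():
    P[n]=ray(c,*Z(a,b),z); print(n,P[n].round(4))
d=lambda a,b:(np.linalg.norm((P[a]-P[b])[:2])*1000).round(1)
ang=lambda a,b:np.degrees(np.arctan2(*(P[b]-P[a])[[1,0]])).round(1)
print(d('axis','knob'),d('axis','piv'),d('piv','tabtop'),ang('axis','knob'),ang('axis','piv'),ang('piv','tabtop'))
print(ray(c,198,184,.12),ray(c,387,185,.12))
R=np.array([[-.954,.301],[.301,.954]]) 
E
```

```text
axis [0.5481 0.0874 0.205 ]
head [0.5464 0.0877 0.196 ]
knob [0.4388 0.1362 0.251 ]
piv [0.5876 0.0708 0.203 ]
tabtop [0.6173 0.0699 0.225 ]
colL [0.522 0.155 0.196]
colR [0.5606 0.0172 0.196 ]
119.7 42.8 29.7 156.0 -22.8 -1.7
[0.61915759 0.26533355 0.12      ] [ 0.62678075 -0.29359169  0.12      ]
```

Request:
{"fn": "move_arm", "kwargs": {"motion": [{"dz":-0.05},{"dz":-0.05,"twist":0}], "gripper": 255, "newtons": 20}}

```text
invalid input
```

The distances check out: knob 119.7 mm (given 120), pivot 42.8 mm (given 43), tab 29.7 mm (given 30). The lever is about 21° to the anticlockwise side. Next I'll raise the arm with the gripper shut.

Request:
{"fn": "move_arm", "kwargs": {"motion": [{"dx":0.0,"dy":0.0,"dz":-0.05,"twist":3.0},{"dx":0.0,"dy":0.0,"dz":-0.05,"twist":3.0}], "gripper": 255, "newtons": 20}}

```text
time_s: 0.35
tool_pos: [0.2028, 0.6426, 0.4967]
eef_rot: [0.205, 0.979, -0.009, -0.001]
wrist_force: [-0.8, 0.3, 0.7]
width: 0.603
```

Request:
{"fn": "move_arm", "kwargs": {"motion": [{"dx":-0.053,"dy":-0.028,"dz":0,"twist":0},{"dx":-0.053,"dy":-0.028,"dz":0,"twist":0},{"dx":-0.053,"dy":-0.028,"dz":0,"twist":0},{"dx":-0.053,"dy":-0.028,"dz":0,"twist":0},{"dx":-0.053,"dy":-0.028,"dz":0,"twist":0},{"dx":-0.053,"dy":-0.028,"dz":0,"twist":0},{"dx":-0.053,"dy":-0.028,"dz":0,"twist":0},{"dx":-0.053,"dy":-0.028,"dz":0,"twist":0},{"dx":-0.053,"dy":-0.028,"dz":0,"twist":0},{"dx":0,"dy":0,"dz":0,"twist":0}]}}

```text
time_s: 1.6
tool_pos: [0.5476, 0.2086, 0.5007]
eef_rot: [0.204, 0.979, -0.006, -0.001]
wrist_force: [0.1, 0.6, -0.3]
width: -0.0
```

```bash
cat >> h.py <<'E'
from scipy.spatial.transform import Rotation as Rot
def rel(p):  # tool-frame vector from TCP to world point
    s=env.get_state(); return Rot.from_quat(s['eef_rot']).inv().apply(np.array(p)-s['tool_pos'])
E
python3 - <<'E'
from h import *
c=cap('wrist','w1.png'); s=env.get_state()
print(s['tool_pos'].round(4),s['width'],Rot.from_quat(s['eef_rot']).as_matrix().round(3).tolist(), c['T'].round(3).tolist())
print(rel([.634,.103,.380]).round(4))
E
```

```text
[0.5465 0.2101 0.5007] 0.0002739021839675059 [[-0.918, 0.398, -0.006], [0.398, 0.918, -0.01], [0.002, -0.012, -1.0]] [[0.399, 0.868, 0.294, 0.471], [0.917, -0.373, -0.142, 0.242], [-0.013, 0.327, -0.945, 0.47], [0.0, 0.0, 0.0, 1.0]]
[-0.1231 -0.0621  0.1213]
```

View pics/w1.png

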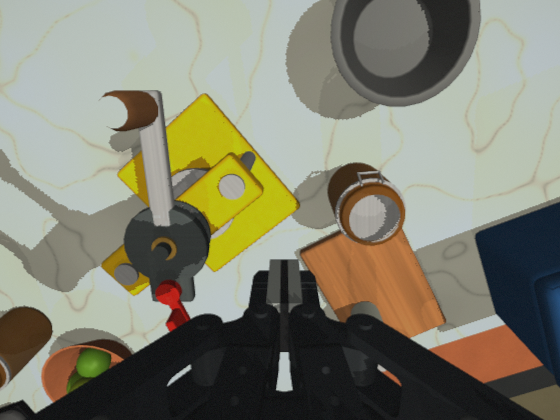

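The wrist view shows the screw at (164,249), the lever pivot at (168,291), the tab down to (180,325), and the knob top near (115,110). I'll cross-check these positions and the finger width.

```bash
python3 - <<'E'
from h import *
c=np.load('pics/w1.png.npz')
print(c['fx'])
print('screw top',ray(c,164,249,.210),'pivot',ray(c,168,291,.203))
print([np.round(proj(c,p)) for p in ([.548,.087,.205],[.5876,.0708,.203],[.6173,.0699,.225],[.4388,.1362,.251])])
s=env.get_state();R=Rot.from_quat(s['eef_rot'])
for z in (.155,.173):
  for y in (-.007,.007,.0145): print(z,y,np.round(proj(c,s['tool_pos']+R.apply([0.011,y,z]))),np.round(proj(c,s['tool_pos']+R.apply([-0.011,y,z]))))
im=c['image'];cv2.imwrite('pics/w1z.png',cv2.cvtColor(cv2.resize(im[220:420,90:370],None,fx=2.8,fy=2.8,interpolation=cv2.INTER_CUBIC),cv2.COLOR_RGB2BGR))
E
```

```text
339.7472615663192
screw top [0.54668124 0.0938567  0.21      ] pivot [0.58720207 0.07177576 0.203     ]
[array([160., 251.]), array([167., 292.]), array([175., 333.]), array([113., 111.])]
0.155 -0.007 [269. 270.] [270. 315.]
0.155 0.007 [303. 270.] [302. 315.]
0.155 0.0145 [321. 270.] [319. 315.]
0.173 -0.007 [271. 250.] [271. 291.]
0.173 0.007 [301. 250.] [300. 291.]
0.173 0.0145 [317. 250.] [316. 291.]
```

View pics/w1z.png

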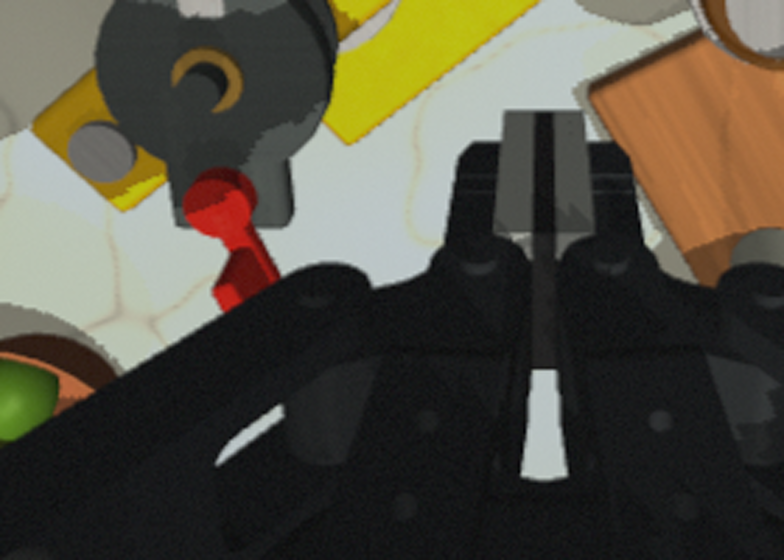

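Request:
{"fn": "move_arm", "kwargs": {"motion": [{"dx":-0.042,"dy":-0.021,"dz":0,"twist":0},{"dx":-0.042,"dy":-0.021,"dz":0,"twist":0},{"dx":-0.042,"dy":-0.02,"dz":0,"twist":0},{"dx":0,"dy":0,"dz":0.0,"twist":0},{"dx":0,"dy":0,"dz":0.045,"twist":0},{"dx":0,"dy":0,"dz":0.045,"twist":0},{"dx":0,"dy":0,"dz":0.02,"twist":0},{"dx":0,"dy":0,"dz":0.0,"twist":0}]}}

```text
time_s: 2.65
tool_pos: [0.6334, 0.1131, 0.3886]
eef_rot: [0.196, 0.981, -0.003, -0.004]
wrist_force: [0.8, -0.4, 0.6]
width: -0.001
```

```bash
python3 - <<'E'
from h import *
c=cap('wrist','w2.png'); s=env.get_state()
print(s['tool_pos'].round(4),s['wrist_force'].round(2))
print(rel([.6368,.1018,.379]).round(4))
E
```

```text
[0.6339 0.1131 0.3899] [-0.68  0.23  0.79]
[-0.0071 -0.0092  0.0109]
```

View pics/w2.png

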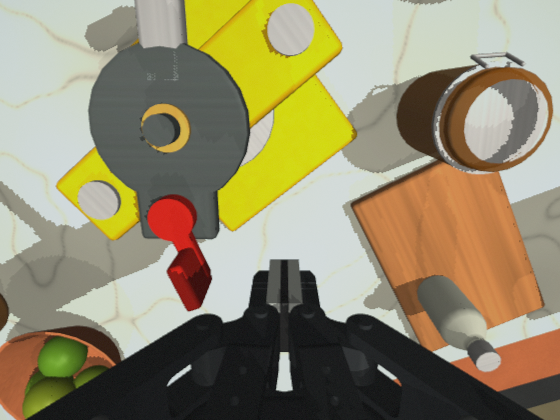

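The red tab at (190,280) is clear to the left of the shut fingertips at (285,275). I'll go down and start the push.

Request:
{"fn": "move_arm", "kwargs": {"motion": [{"dx":-0.007,"dy":0,"dz":0.011,"twist":0},{"dx":0,"dy":-0.012,"dz":0,"twist":0},{"dx":0,"dy":-0.012,"dz":0,"twist":0},{"dx":0,"dy":-0.012,"dz":0,"twist":0},{"dx":0,"dy":-0.012,"dz":0,"twist":0},{"dx":0,"dy":0,"dz":0,"twist":0}]}}

```text
time_s: 3.45
tool_pos: [0.6226, 0.063, 0.3849]
eef_rot: [0.197, 0.98, -0.0, 0.002]
wrist_force: [0.1, 0.1, 0.4]
width: 0.0
```

```bash
cat > w.py <<'E'
import sys
from h import *
c=cap('wrist',sys.argv[1]); s=env.get_state()
print(s['time_s'],s['tool_pos'].round(4),s['wrist_force'].round(2),s['width'])
a=np.radians(-23.5);o=np.array([np.cos(a),np.sin(a)]);t=np.array([-o[1],o[0]])
d=s['tool_pos'][:2]-[.5876,.0708]
R=Rot.from_quat(s['eef_rot']).as_matrix()
tip=s['tool_pos']+R[:,2]*.173-np.array([.5876,.0708,0]);print('tip rad/tang/z',(tip[:2]@o).round(4),(tip[:2]@t).round(4),tip[2].round(4),'heading',np.degrees(np.arctan2(R[1,0],R[0,0])).round(1))
E
python3 w.py w3.png
```

```text
3.5 [0.6227 0.0632 0.3849] [0.42 0.36 0.13] 0.004279155690992191
tip rad/tang/z 0.0359 0.0071 0.2119 heading 157.3
```

View pics/w3.png

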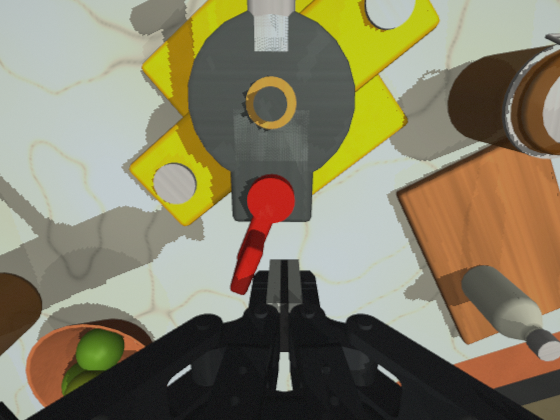

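The lever has swung past centre. In the image it points down and left, from (270,199) to (240,285), about 0.33 rad on the clockwise side. I'll push a few mm more onto the stop.

Request:
{"fn": "move_arm", "kwargs": {"motion": [{"dx":0,"dy":-0.004,"dz":0,"twist":0},{"dx":0,"dy":-0.004,"dz":0,"twist":0},{"dx":0,"dy":0,"dz":0,"twist":0}]}}

```text
time_s: 3.88
tool_pos: [0.6196, 0.0564, 0.385]
eef_rot: [0.196, 0.981, 0.001, 0.002]
wrist_force: [1.0, 0.5, 1.1]
width: -0.0
```

```bash
python3 w.py w4.png
```

```text
3.925 [0.6196 0.0564 0.385 ] [0.81 1.27 0.51] 0.0018734141268701183
tip rad/tang/z 0.0357 -0.0001 0.212 heading 157.4
```

View pics/w4.png

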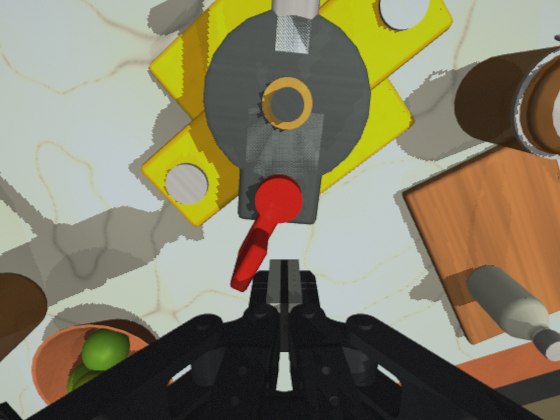

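The lever is on its stop: the tail has begun to turn slightly with it, which stays within the ratchet's play. I'll back off, rise and go to above the knob.

Request:
{"fn": "move_arm", "kwargs": {"motion": [{"dx":0,"dy":0.03,"dz":0,"twist":0},{"dx":0,"dy":0,"dz":-0.05,"twist":0},{"dx":0.03,"dy":-0.01,"dz":-0.05,"twist":0},{"dx":0.05,"dy":-0.01,"dz":0,"twist":0},{"dx":0.05,"dy":-0.01,"dz":0,"twist":0},{"dx":0.05,"dy":0,"dz":0,"twist":0},{"dx":0.02,"dy":0,"dz":0,"twist":0},{"dx":0,"dy":0,"dz":0,"twist":0}], "gripper": 0}}

```text
time_s: 4.92
tool_pos: [0.4306, 0.1334, 0.4873]
eef_rot: [0.196, 0.981, -0.003, 0.002]
wrist_force: [0.2, -0.1, 0.1]
width: 1.005
```

```bash
python3 w.py w5.png
```

```text
4.975 [0.4313 0.1332 0.4873] [-0.69  0.05  0.19] 0.9967944932914229
tip rad/tang/z -0.1673 -0.006 0.3143 heading 157.3
```

View pics/w5.png

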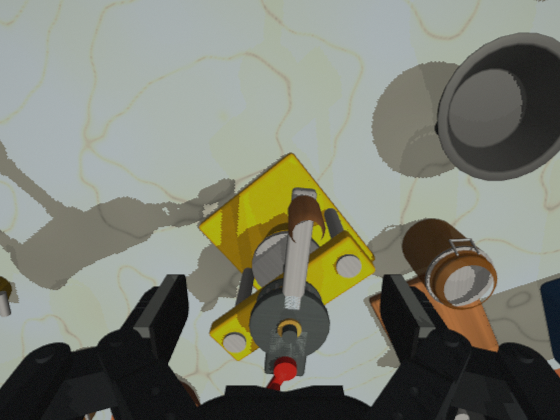

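```bash
python3 - <<'E'
from h import *
c=np.load('pics/w5.png.npz');im=c['image']
cv2.imwrite('pics/w5z.png',cv2.cvtColor(cv2.resize(im[180:400,200:380],None,fx=2.7,fy=2.7,interpolation=cv2.INTER_CUBIC),cv2.COLOR_RGB2BGR))
for th in (150,153,156):
  a=np.radians(th); k=np.array([.548+.12*np.cos(a),.087+.12*np.sin(a)])
  print(th,k.round(4),[np.round(proj(c,[*k,z])) for z in (.199,.251)])
print(np.round(proj(c,[.548,.087,.205])))
t=cap('top','t5.png')['image'];cv2.imwrite('pics/t5z.png',cv2.cvtColor(cv2.resize(t[160:265,205:310],None,fx=5.5,fy=5.5,interpolation=cv2.INTER_CUBIC),cv2.COLOR_RGB2BGR))
E
```

```text
150 [0.4441 0.147 ] [array([308., 207.]), array([312., 233.])]
153 [0.4411 0.1415] [array([300., 206.]), array([303., 232.])]
156 [0.4384 0.1358] [array([292., 206.]), array([293., 232.])]
[288. 333.]
```

View pics/w5z.png

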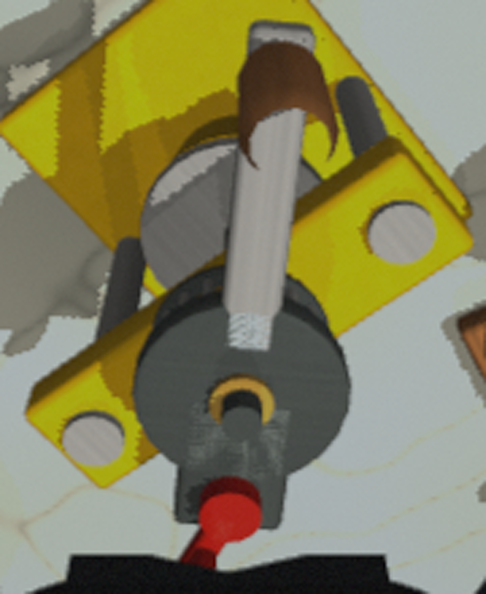

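View pics/t5z.png

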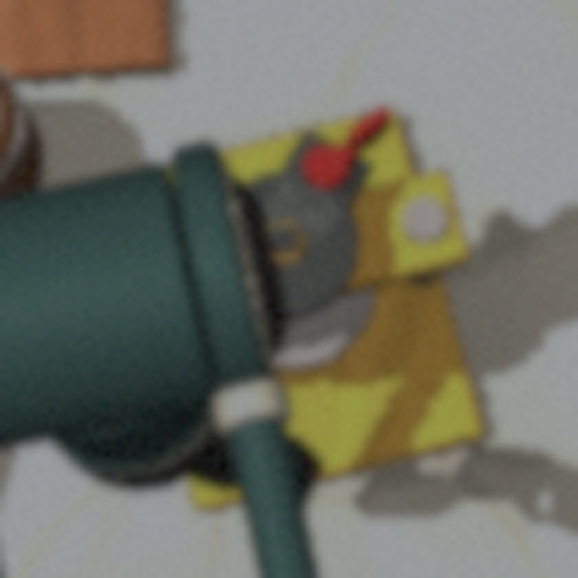

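The top view confirms the lever is flipped. Both views put the handle at about 151.5°, so the knob is at (0.4425, 0.144).

```bash
python3 - <<'E'
from h import *
print(rel([.4425,.144,.382]).round(4))
E
```

```text
[-0.0051  0.0148  0.1051]
```

Request:
{"fn": "move_arm", "kwargs": {"motion": [{"dx":-0.005,"dy":0.015,"dz":0,"twist":0},{"dx":0,"dy":0,"dz":0.05,"twist":0},{"dx":0,"dy":0,"dz":0.045,"twist":0},{"dx":0,"dy":0,"dz":0.01,"twist":0},{"dx":0,"dy":0,"dz":0,"twist":0}], "gripper": 0}}

```text
time_s: 5.65
tool_pos: [0.4511, 0.1457, 0.3805]
eef_rot: [0.199, 0.98, -0.003, 0.004]
wrist_force: [0.2, 0.1, 0.1]
width: 1.002
```

```bash
python3 w.py w6.png; python3 - <<'E'
from h import *
print(rel([.4425,.144,.382]).round(4))
E
```

```text
5.7 [0.4512 0.1457 0.3811] [-0.15 -0.14 -0.01] 0.9999639183433673
tip rad/tang/z -0.1534 0.0138 0.2081 heading 157.1
[ 0.0073 -0.005  -0.001 ]
```

View pics/w6.png

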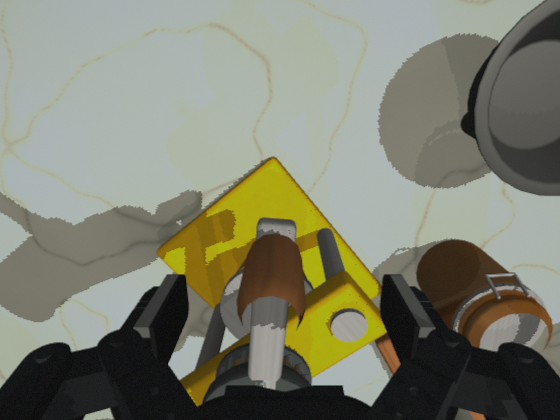

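The knob at (272,275) sits between the open pads. I'll shift by a small amount to centre it and close gently.

Request:
{"fn": "move_arm", "kwargs": {"motion": [{"dx":0.007,"dy":-0.005,"dz":0,"twist":0},{"dx":0,"dy":0,"dz":0,"twist":0},{"dx":0,"dy":0,"dz":0,"twist":0},{"dx":0,"dy":0,"dz":0,"twist":0},{"dx":0,"dy":0,"dz":0,"twist":0},{"dx":0,"dy":0,"dz":0,"twist":0}], "gripper": 255, "newtons": 25}}

```text
time_s: 6.45
tool_pos: [0.4436, 0.1441, 0.3859]
eef_rot: [0.199, 0.98, -0.0, 0.008]
wrist_force: [0.1, 0.5, -0.8]
width: 0.292
```

```bash
python3 w.py w7.png; cat > arc.py <<'E'
import sys
from h import *
# current handle angle by grasp point, deviations, and waypoint rows in tool frame
A=np.array([.548,.087]); s=env.get_state(); R=Rot.from_quat(s['eef_rot']).as_matrix()
g=s['tool_pos']+R[:,2]*.155; d=g[:2]-A; th=np.arctan2(d[1],d[0]); 
print('t',s['time_s'],'th',np.degrees(th).round(1),'handle~',((th-np.radians(156.5)+np.pi)%(2*np.pi)-np.pi).round(3),'r',np.hypot(*d).round(4),'z',g[2].round(4),'F',s['wrist_force'].round(1),'w',round(s['width'],3),'head',np.degrees(np.arctan2(R[1,0],R[0,0])).round(1))
e=d/np.hypot(*d); F=s['wrist_force'][:2]; print('F radial,tang(ccw)',(F@e).round(2),(F@np.array([-e[1],e[0]])).round(2))
if len(sys.argv)>2:
    step=float(sys.argv[1]);n=int(sys.argv[2]);p=g.copy();p[2]=.225
    q=g[:2]
    for i in range(1,n+1):
        a=th+np.radians(step)*i; nq=A+.12*np.array([np.cos(a),np.sin(a)])
        v=np.array([*(nq-q),0]); 
        print(i,np.degrees(a).round(0),(R.T@v).round(4)); q=nq
E
python3 arc.py 12 9
```

```text
6.5 [0.4437 0.1441 0.3859] [ 1.   -0.61 -0.15] 0.2950614286228088
tip rad/tang/z -0.1585 0.0103 0.2129 heading 157.1
t 6.5 th 151.0 handle~ -0.096 r 0.1166 z 0.2309 F [ 1.  -0.6 -0.2] w 0.295 head 157.1
F radial,tang(ccw) -1.17 0.05
1 163.0 [ 0.0035 -0.0247 -0.0001]
2 175.0 [-0.0052 -0.0245  0.    ]
3 187.0 [-0.0102 -0.0229  0.0001]
4 199.0 [-0.0147 -0.0203  0.0002]
5 211.0 [-0.0186 -0.0168  0.0003]
6 223.0 [-0.0217 -0.0126  0.0003]
7 235.0 [-0.0238 -0.0078  0.0004]
8 247.0 [-0.0249 -0.0026  0.0004]
9 259.0 [-0.0249  0.0026  0.0004]
```

View pics/w7.png

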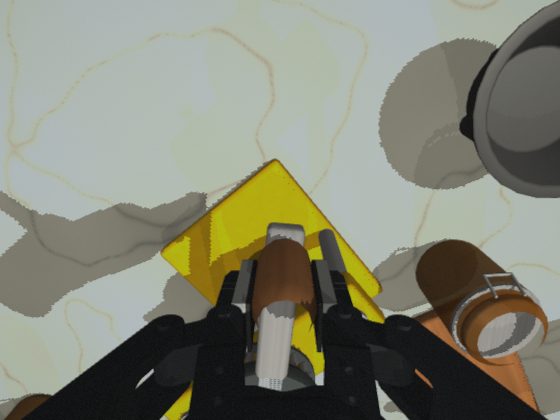

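The knob is gripped: the opening is about 25 mm and the knob is 26 mm. Now the first part of the anticlockwise swing.

Request:
{"fn": "move_arm", "kwargs": {"motion": [{"dx":0.003,"dy":-0.025,"dz":0.002,"twist":0},{"dx":-0.005,"dy":-0.0245,"dz":0,"twist":0},{"dx":-0.01,"dy":-0.023,"dz":0,"twist":0},{"dx":0,"dy":0,"dz":0,"twist":0}]}}

```text
time_s: 7.0
tool_pos: [0.4286, 0.0718, 0.3859]
eef_rot: [0.198, 0.98, 0.001, 0.013]
wrist_force: [2.7, -2.6, -2.5]
width: 0.295
```

```bash
python3 arc.py 12 9
```

```text
t 7.0 th -172.3 handle~ 0.544 r 0.1166 z 0.2309 F [ 2.7 -2.6 -2.5] w 0.295 head 157.2
F radial,tang(ccw) -2.34 2.95
1 -160.0 [-0.012  -0.0219  0.0001]
2 -148.0 [-0.0188 -0.0166  0.0003]
3 -136.0 [-0.0218 -0.0124  0.0004]
4 -124.0 [-0.0239 -0.0075  0.0005]
5 -112.0 [-0.025  -0.0024  0.0006]
6 -100.0 [-0.0249  0.0028  0.0006]
7 -88.0 [-0.0238  0.008   0.0006]
8 -76.0 [-0.0216  0.0127  0.0006]
9 -64.0 [-0.0185  0.0169  0.0006]
```

Request:
{"fn": "move_arm", "kwargs": {"motion": [{"dx":-0.013,"dy":-0.022,"dz":0.001,"twist":0},{"dx":-0.019,"dy":-0.0165,"dz":0.001,"twist":0},{"dx":-0.022,"dy":-0.0125,"dz":0,"twist":0},{"dx":-0.024,"dy":-0.0075,"dz":0,"twist":0},{"dx":0,"dy":0,"dz":0,"twist":0}]}}

```text
time_s: 7.62
tool_pos: [0.4785, -0.0114, 0.3859]
eef_rot: [0.197, 0.98, 0.003, 0.01]
wrist_force: [0.9, -2.0, 1.3]
width: 0.294
```

```bash
python3 arc.py 12 5; python3 - <<'E'
from h import *
cap('scene','s8.png');t=cap('top','t8.png')['image'];cv2.imwrite('pics/t8z.png',cv2.cvtColor(cv2.resize(t[160:265,205:310],None,fx=5.5,fy=5.5,interpolation=cv2.INTER_CUBIC),cv2.COLOR_RGB2BGR))
print(Rot.from_quat(env.get_state()['eef_rot']).as_matrix()[:,2])
E
```

```text
t 7.625 th -124.1 handle~ 1.386 r 0.1184 z 0.2309 F [ 0.9 -2.   1.3] w 0.294 head 157.3
F radial,tang(ccw) 1.12 1.86
1 -112.0 [-0.0247 -0.0039  0.0004]
2 -100.0 [-0.0249  0.0029  0.0005]
3 -88.0 [-0.0238  0.008   0.0005]
4 -76.0 [-0.0216  0.0128  0.0005]
5 -64.0 [-0.0184  0.017   0.0005]
[ 0.02025284  0.00192679 -0.99979303]
```

View pics/t8z.png

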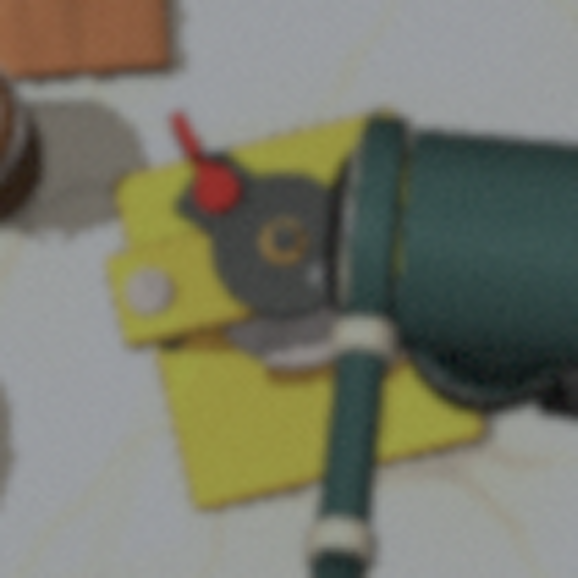

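View pics/s8.png

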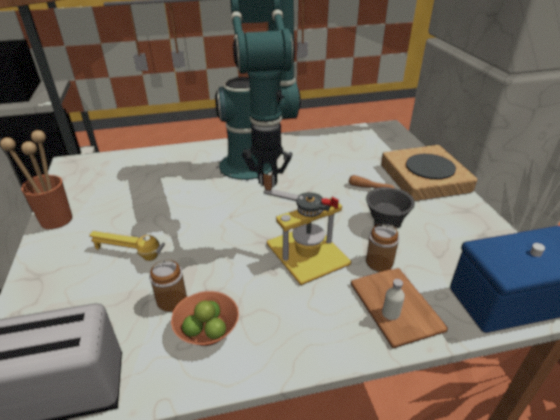

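The handle has swung to about 1.4 rad anticlockwise with only about 2 N of drag. The lever at (180,120) still points to the clockwise side of outward. I'll swing slightly further to get a long drive stroke, then reverse.

Request:
{"fn": "move_arm", "kwargs": {"motion": [{"dx":-0.0245,"dy":-0.004,"dz":0,"twist":0},{"dx":-0.025,"dy":0.003,"dz":0,"twist":0},{"dx":-0.024,"dy":0.008,"dz":0,"twist":0},{"dx":0,"dy":0,"dz":0,"twist":0}]}}

```text
time_s: 8.22
tool_pos: [0.5451, -0.0323, 0.3859]
eef_rot: [0.194, 0.981, -0.002, 0.006]
wrist_force: [2.0, -2.1, -1.1]
width: 0.296
```

```bash
python3 arc.py -12 9
```

```text
t 8.225 th -90.6 handle~ 1.971 r 0.1203 z 0.2309 F [ 2.  -2.1 -1.1] w 0.296 head 157.6
F radial,tang(ccw) 2.03 2.06
1 -103.0 [ 0.0242 -0.0066 -0.0003]
2 -115.0 [ 0.025  -0.0017 -0.0003]
3 -127.0 [ 0.0248  0.0036 -0.0003]
4 -139.0 [ 0.0235  0.0087 -0.0003]
5 -151.0 [ 0.0212  0.0134 -0.0003]
6 -163.0 [ 0.018   0.0175 -0.0002]
7 -175.0 [ 0.014   0.0208 -0.0002]
8 -187.0 [ 0.0093  0.0233 -0.0002]
9 -199.0 [ 0.0043  0.0247 -0.0001]
```

Request:
{"fn": "move_arm", "kwargs": {"motion": [{"dx":0.024,"dy":-0.0065,"dz":0,"twist":0},{"dx":0.025,"dy":-0.0015,"dz":0,"twist":0},{"dx":0.025,"dy":0.0035,"dz":0,"twist":0},{"dx":0.0235,"dy":0.0085,"dz":0,"twist":0}]}}

```text
time_s: 8.72
tool_pos: [0.4565, 0.01, 0.3859]
eef_rot: [0.194, 0.981, -0.002, 0.013]
wrist_force: [7.6, 1.2, -3.1]
width: 0.294
```

```bash
python3 arc.py -12 9
```

```text
t 8.725 th -138.2 handle~ 1.14 r 0.1177 z 0.231 F [ 7.6  1.2 -3.1] w 0.294 head 157.6
F radial,tang(ccw) -6.46 4.12
1 -150.0 [ 0.0223  0.0111 -0.0006]
2 -162.0 [ 0.0181  0.0174 -0.0005]
3 -174.0 [ 0.0141  0.0207 -0.0004]
4 -186.0 [ 0.0095  0.0232 -0.0002]
5 -198.0 [ 0.0045  0.0247 -0.0001]
6 -210.0 [-0.0008  0.0251  0.    ]
7 -222.0 [-0.006   0.0244  0.0002]
8 -234.0 [-0.0109  0.0226  0.0003]
9 -246.0 [-0.0154  0.0198  0.0004]
```

The drive is at about 4 N tangential, as specified. The radii fit an axis about 3 mm further out in x, so I'll update it and continue.

```bash
sed -i 's/A=np.array(\[.548,.087\])/A=np.array([.551,.0868])/' arc.py; python3 arc.py -12 9
```

```text
t 8.725 th -139.2 handle~ 1.122 r 0.1198 z 0.231 F [ 7.6  1.2 -3.1] w 0.294 head 157.6
F radial,tang(ccw) -6.54 4.0
1 -151.0 [ 0.0212  0.0134 -0.0005]
2 -163.0 [ 0.0178  0.0177 -0.0005]
3 -175.0 [ 0.0137  0.021  -0.0004]
4 -187.0 [ 0.0091  0.0234 -0.0002]
5 -199.0 [ 0.004   0.0248 -0.0001]
6 -211.0 [-0.0012  0.0251  0.    ]
7 -223.0 [-0.0064  0.0243  0.0002]
8 -235.0 [-0.0113  0.0224  0.0003]
9 -247.0 [-0.0157  0.0196  0.0004]
```

Request:
{"fn": "move_arm", "kwargs": {"motion": [{"dx":0.021,"dy":0.0135,"dz":0,"twist":0},{"dx":0.018,"dy":0.0175,"dz":0,"twist":0},{"dx":0.0135,"dy":0.021,"dz":0,"twist":0},{"dx":0.009,"dy":0.0235,"dz":0,"twist":0}]}}

```text
time_s: 9.22
tool_pos: [0.4263, 0.1065, 0.386]
eef_rot: [0.193, 0.981, -0.002, 0.021]
wrist_force: [12.8, -8.2, -7.2]
width: 0.293
```

```bash
python3 arc.py -12 9
```

```text
t 9.225 th 171.5 handle~ 0.262 r 0.1198 z 0.2311 F [12.8 -8.2 -7.2] w 0.293 head 157.7
F radial,tang(ccw) -13.82 6.18
1 160.0 [ 0.0036  0.0248 -0.0001]
2 148.0 [-0.0018  0.025   0.0002]
3 136.0 [-0.007   0.0241  0.0004]
4 124.0 [-0.0118  0.0221  0.0006]
5 112.0 [-0.0162  0.0192  0.0007]
6 100.0 [-0.0198  0.0154  0.0009]
7 88.0 [-0.0226  0.0109  0.001 ]
8 76.0 [-0.0243  0.006   0.001 ]
9 64.0 [-0.0251  0.0008  0.0011]
```

Radial load is rising to 14 N, so I'll bias the next rows about 3 mm inward.

Request:
{"fn": "move_arm", "kwargs": {"motion": [{"dx":0.001,"dy":0.0245,"dz":0,"twist":0},{"dx":-0.0045,"dy":0.0245,"dz":0,"twist":0},{"dx":-0.008,"dy":0.0235,"dz":0,"twist":0},{"dx":0,"dy":0,"dz":0,"twist":0}]}}

```text
time_s: 9.72
tool_pos: [0.4595, 0.1731, 0.386]
eef_rot: [0.19, 0.982, -0.006, 0.019]
wrist_force: [7.6, -6.4, -2.5]
width: 0.295
```

```bash
python3 arc.py -12 9
```

```text
t 9.725 th 135.9 handle~ -0.359 r 0.1198 z 0.2311 F [ 7.6 -6.4 -2.5] w 0.295 head 158.1
F radial,tang(ccw) -9.9 -0.72
1 124.0 [-0.0117  0.0222  0.0004]
2 112.0 [-0.0162  0.0192  0.0006]
3 100.0 [-0.0198  0.0154  0.0007]
4 88.0 [-0.0226  0.0109  0.0008]
5 76.0 [-0.0243  0.006   0.0009]
6 64.0 [-0.0251  0.0008  0.001 ]
7 52.0 [-0.0247 -0.0044  0.001 ]
8 40.0 [-0.0232 -0.0095  0.001 ]
9 28.0 [-0.0207 -0.0141  0.0009]
```

Request:
{"fn": "move_arm", "kwargs": {"motion": [{"dx":-0.0135,"dy":0.021,"dz":0,"twist":0},{"dx":-0.0175,"dy":0.018,"dz":0,"twist":0},{"dx":-0.0205,"dy":0.0145,"dz":0,"twist":0},{"dx":0,"dy":0,"dz":0,"twist":0}]}}

```text
time_s: 10.22
tool_pos: [0.5221, 0.207, 0.386]
eef_rot: [0.189, 0.982, -0.007, 0.014]
wrist_force: [6.8, -7.7, -1.8]
width: 0.291
```

```bash
python3 arc.py -12 9; python3 - <<'E'
from h import *
cap('scene','s9.png')
i=cap('scene','s9.png')['image'];cv2.imwrite('pics/s9z.png',cv2.cvtColor(cv2.resize(i[170:290,250:360],None,fx=5,fy=5,interpolation=cv2.INTER_CUBIC),cv2.COLOR_RGB2BGR))
E
```

```text
t 10.225 th 102.1 handle~ -0.949 r 0.12 z 0.2311 F [ 6.8 -7.7 -1.8] w 0.291 head 158.2
F radial,tang(ccw) -8.95 -5.01
1 90.0 [-0.0222  0.0117  0.0006]
2 78.0 [-0.0241  0.0069  0.0006]
3 66.0 [-0.025   0.0017  0.0007]
4 54.0 [-0.0248 -0.0035  0.0008]
5 42.0 [-0.0235 -0.0086  0.0008]
6 30.0 [-0.0212 -0.0133  0.0007]
7 18.0 [-0.018  -0.0175  0.0007]
8 6.0 [-0.014  -0.0208  0.0006]
9 -6.0 [-0.0093 -0.0233  0.0005]
```

View pics/s9z.png

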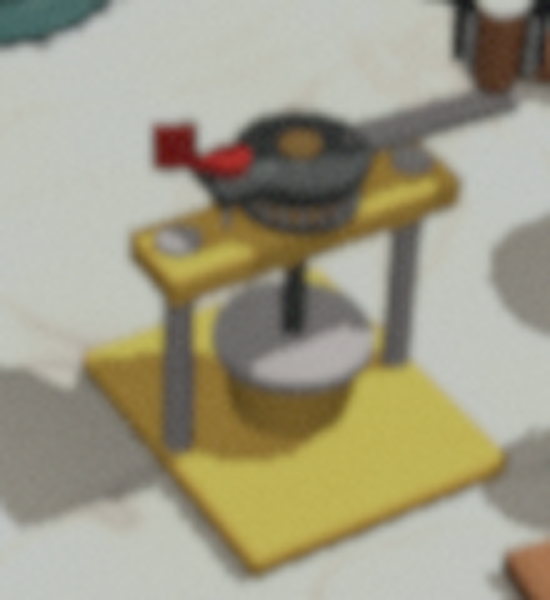

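The shoulder looks on or almost on the cup. I'll keep driving clockwise, looking for the hard stop.

Request:
{"fn": "move_arm", "kwargs": {"motion": [{"dx":-0.023,"dy":0.0105,"dz":0,"twist":0},{"dx":-0.0245,"dy":0.006,"dz":0,"twist":0}]}}

```text
time_s: 10.58
tool_pos: [0.568, 0.2072, 0.3861]
eef_rot: [0.188, 0.982, -0.005, 0.01]
wrist_force: [0.8, 0.8, -1.6]
width: 0.296
```

```bash
python3 arc.py -12 6
```

```text
t 10.575 th 80.6 handle~ -1.325 r 0.1199 z 0.2312 F [ 0.8  0.8 -1.6] w 0.296 head 158.3
F radial,tang(ccw) 0.92 -0.69
1 69.0 [-0.0249  0.0029  0.0005]
2 57.0 [-0.025  -0.0025  0.0005]
3 45.0 [-0.0239 -0.0076  0.0005]
4 33.0 [-0.0218 -0.0124  0.0005]
5 21.0 [-0.0187 -0.0167  0.0005]
6 9.0 [-0.0149 -0.0202  0.0004]
```

Request:
{"fn": "move_arm", "kwargs": {"motion": [{"dx":-0.025,"dy":0.003,"dz":0,"twist":0},{"dx":-0.025,"dy":-0.0025,"dz":0,"twist":0},{"dx":-0.024,"dy":-0.0075,"dz":0,"twist":0}]}}

```text
time_s: 10.95
tool_pos: [0.6318, 0.1763, 0.3861]
eef_rot: [0.187, 0.982, -0.004, 0.006]
wrist_force: [-0.6, 0.7, -2.5]
width: 0.296
```

```bash
python3 arc.py -12 6;  python3 - <<'E'
from h import *
i=cap('scene','s10.png')['image'];cv2.imwrite('pics/s10z.png',cv2.cvtColor(cv2.resize(i[170:290,250:360],None,fx=5,fy=5,interpolation=cv2.INTER_CUBIC),cv2.COLOR_RGB2BGR))
E
```

```text
t 10.95 th 46.9 handle~ -1.913 r 0.1203 z 0.2311 F [-0.6  0.7 -2.5] w 0.296 head 158.5
F radial,tang(ccw) 0.11 0.86
1 35.0 [-0.0221 -0.0119  0.0004]
2 23.0 [-0.0193 -0.016   0.0003]
3 11.0 [-0.0156 -0.0197  0.0003]
4 -1.0 [-0.0112 -0.0225  0.0003]
5 -13.0 [-0.0062 -0.0243  0.0002]
6 -25.0 [-0.0011 -0.0251  0.0002]
```

View pics/s10z.png

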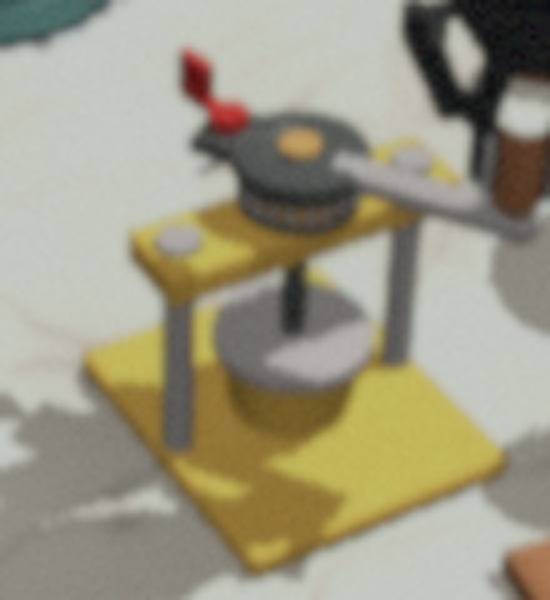

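Between the two pictures the handle moved but the shoulder did not: its lower edge stays near (300,390) in both zooms. I'll check its height numerically against the start and mid-stroke pictures.

```bash
python3 - <<'E'
from h import *
A=np.array([.551,.0868])
ims=[]
for f in ('scene0','s8','s9','s10'):
    c=np.load(f'pics/{f}.png.npz'); ims.append(c['image'][215:275,280:340])
    col=c['image'][:,306:312].astype(int).mean(1)
    sat=col.max(1)-col.min(1); print(f,[(v,int(col[v].mean()),int(sat[v])) for v in range(226,262)][::1])
C=c['T'][:3,3][:2]; e=(C-A)/np.hypot(*(C-A))
for z in (.062,.066,.070,.072,.074): print('front underside z',z,np.round(proj(c,[*(A+.046*e),z]),1))
print('cup rim front',np.round(proj(c,[*(A+.042*e),.062]),1))
cv2.imwrite('pics/cmp.png',cv2.cvtColor(cv2.resize(np.vstack([np.hstack(ims[:2]),np.hstack(ims[2:])]),None,fx=5,fy=5,interpolation=cv2.INTER_CUBIC),cv2.COLOR_RGB2BGR))
E
```

```text
scene0 [(226, 53, 2), (227, 52, 2), (228, 52, 1), (229, 53, 1), (230, 55, 1), (231, 55, 1), (232, 60, 0), (233, 76, 3), (234, 96, 3), (235, 116, 4), (236, 136, 4), (237, 152, 5), (238, 161, 5), (239, 165, 5), (240, 165, 5), (241, 165, 6), (242, 157, 5), (243, 133, 6), (244, 104, 13), (245, 93, 36), (246, 94, 66), (247, 94, 81), (248, 88, 79), (249, 82, 75), (250, 78, 74), (251, 78, 72), (252, 78, 72), (253, 77, 73), (254, 79, 71), (255, 77, 72), (256, 81, 74), (257, 92, 82), (258, 110, 88), (259, 123, 95), (260, 136, 99), (261, 143, 101)]
s8 [(226, 54, 2), (227, 53, 1), (228, 55, 1), (229, 55, 2), (230, 56, 1), (231, 57, 2), (232, 63, 1), (233, 78, 2), (234, 99, 4), (235, 115, 4), (236, 125, 5), (237, 129, 3), (238, 134, 5), (239, 139, 5), (240, 147, 5), (241, 149, 5), (242, 143, 6), (243, 125, 5), (244, 103, 13), (245, 95, 37), (246, 96, 67), (247, 96, 82), (248, 90, 82), (249, 83, 77), (250, 79, 75), (251, 80, 73), (252, 79, 73), (253, 80, 73), (254, 80, 74), (255, 79, 74), (256, 83, 77), (257, 96, 82), (258, 112, 91), (259, 126, 96), (260, 137, 100), (261, 146, 102)]
s9 [(226, 70,
[... 583 characters left out ...]
 1), (230, 58, 1), (231, 60, 2), (232, 58, 1), (233, 60, 1), (234, 64, 1), (235, 70, 1), (236, 85, 2), (237, 109, 4), (238, 135, 5), (239, 156, 5), (240, 169, 5), (241, 173, 5), (242, 173, 5), (243, 165, 5), (244, 150, 5), (245, 128, 4), (246, 109, 5), (247, 96, 11), (248, 87, 30), (249, 84, 56), (250, 82, 73), (251, 84, 74), (252, 82, 77), (253, 83, 76), (254, 82, 75), (255, 83, 76), (256, 85, 78), (257, 93, 83), (258, 106, 90), (259, 119, 96), (260, 133, 100), (261, 145, 104)]
front underside z 0.062 [307.5 249.6]
front underside z 0.066 [307.6 248.5]
front underside z 0.07 [307.6 247.4]
front underside z 0.072 [307.7 246.8]
front underside z 0.074 [307.7 246.3]
cup rim front [307.6 248.6]
```

View pics/cmp.png

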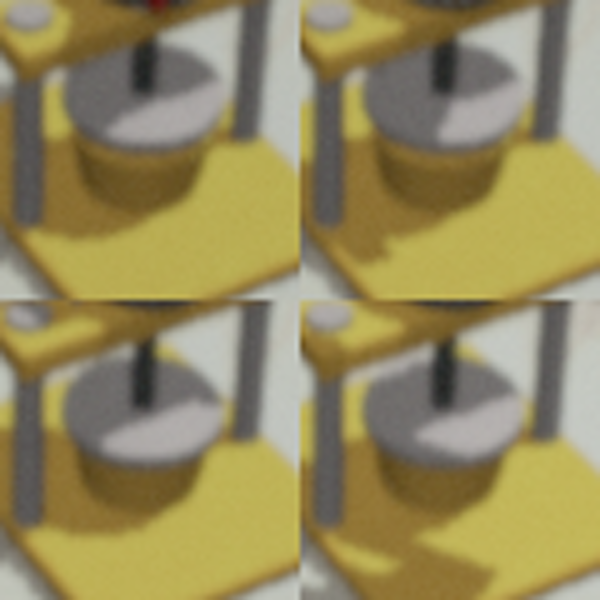

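The shoulder stayed put during the free-wheel swing: start and s8 have the same edge, row 245.0. It has since dropped about 3.3 px, or roughly 10–12 mm, to row 248.4, which fits home. The last swing felt light, though, probably the ratchet slipping over. To make sure, I'll work the handle back anticlockwise and press again, watching the force.

```bash
python3 arc.py 12 7
```

```text
t 11.0 th 45.1 handle~ -1.944 r 0.1203 z 0.2312 F [ 3.8 -1.2 -5.5] w 0.294 head 158.4
F radial,tang(ccw) 1.8 -3.52
1 57.0 [ 0.0241  0.0072 -0.0004]
2 69.0 [ 0.025   0.0023 -0.0004]
3 81.0 [ 0.0249 -0.0029 -0.0004]
4 93.0 [ 0.0238 -0.008  -0.0003]
5 105.0 [ 0.0216 -0.0128 -0.0003]
6 117.0 [ 0.0184 -0.017  -0.0002]
7 129.0 [ 0.0145 -0.0205 -0.0001]
```

Request:
{"fn": "move_arm", "kwargs": {"motion": [{"dx":0.024,"dy":0.007,"dz":0,"twist":0},{"dx":0.025,"dy":0.0025,"dz":0,"twist":0},{"dx":0.025,"dy":-0.003,"dz":0,"twist":0},{"dx":0.024,"dy":-0.008,"dz":0,"twist":0},{"dx":0.0215,"dy":-0.0125,"dz":0,"twist":0},{"dx":0,"dy":0,"dz":0,"twist":0}]}}

```text
time_s: 11.75
tool_pos: [0.5166, 0.2047, 0.3861]
eef_rot: [0.188, 0.982, -0.004, 0.014]
wrist_force: [-0.7, -4.2, -2.6]
width: 0.289
```

```bash
python3 arc.py -6 8
```

```text
t 11.75 th 104.6 handle~ -0.905 r 0.1197 z 0.2311 F [-0.7 -4.2 -2.6] w 0.289 head 158.4
F radial,tang(ccw) -3.89 1.76
1 99.0 [-0.0103  0.0071  0.0003]
2 93.0 [-0.0112  0.0058  0.0003]
3 87.0 [-0.0117  0.0046  0.0003]
4 81.0 [-0.0121  0.0033  0.0004]
5 75.0 [-0.0124  0.002   0.0004]
6 69.0 [-0.0125  0.0007  0.0004]
7 63.0 [-0.0125 -0.0006  0.0004]
8 57.0 [-0.0124 -0.0019  0.0004]
```

Request:
{"fn": "move_arm", "kwargs": {"motion": [{"dx":-0.0105,"dy":0.007,"dz":0,"twist":0},{"dx":-0.011,"dy":0.006,"dz":0,"twist":0},{"dx":-0.0115,"dy":0.0045,"dz":0,"twist":0}]}}

```text
time_s: 12.12
tool_pos: [0.5532, 0.2089, 0.386]
eef_rot: [0.188, 0.982, -0.005, 0.011]
wrist_force: [-5.0, -2.7, 1.4]
width: 0.296
```

```bash
python3 arc.py -6 4
```

```text
t 12.125 th 87.5 handle~ -1.204 r 0.12 z 0.2311 F [-5.  -2.7  1.4] w 0.296 head 158.4
F radial,tang(ccw) -2.93 4.91
1 81.0 [-0.012   0.0035  0.0003]
2 75.0 [-0.0124  0.0022  0.0003]
3 69.0 [-0.0125  0.0009  0.0003]
4 63.0 [-0.0126 -0.0004  0.0003]
```

Request:
{"fn": "move_arm", "kwargs": {"motion": [{"dx":-0.012,"dy":0.0035,"dz":0,"twist":0}]}}

```text
time_s: 12.25
tool_pos: [0.5666, 0.2078, 0.386]
eef_rot: [0.188, 0.982, -0.006, 0.01]
wrist_force: [-5.9, -3.6, 1.3]
width: 0.295
```

```bash
python3 arc.py -6 4
```

```text
t 12.25 th 81.2 handle~ -1.314 r 0.1201 z 0.2311 F [-5.9 -3.6  1.3] w 0.295 head 158.4
F radial,tang(ccw) -4.47 5.31
1 75.0 [-0.0124  0.0021  0.0003]
2 69.0 [-0.0125  0.0008  0.0003]
3 63.0 [-0.0125 -0.0005  0.0003]
4 57.0 [-0.0124 -0.0018  0.0003]
```

Request:
{"fn": "move_arm", "kwargs": {"motion": [{"dx":-0.0125,"dy":0.002,"dz":0,"twist":0}]}}

```text
time_s: 12.38
tool_pos: [0.5798, 0.2051, 0.386]
eef_rot: [0.188, 0.982, -0.006, 0.009]
wrist_force: [-8.2, -3.1, 3.1]
width: 0.294
```

```bash
python3 arc.py -6 4
```

```text
t 12.375 th 74.9 handle~ -1.424 r 0.1201 z 0.231 F [-8.2 -3.1  3.1] w 0.294 head 158.4
F radial,tang(ccw) -5.09 7.08
1 69.0 [-0.0126  0.0006  0.0002]
2 63.0 [-0.0125 -0.0005  0.0003]
3 57.0 [-0.0124 -0.0018  0.0003]
4 51.0 [-0.0122 -0.0031  0.0003]
```

Request:
{"fn": "move_arm", "kwargs": {"motion": [{"dx":-0.0125,"dy":0.0005,"dz":0,"twist":0}]}}

```text
time_s: 12.5
tool_pos: [0.593, 0.2009, 0.386]
eef_rot: [0.188, 0.982, -0.006, 0.009]
wrist_force: [-4.3, -3.1, 1.0]
width: 0.294
```

```bash
python3 arc.py -6 4
```

```text
t 12.5 th 68.3 handle~ -1.539 r 0.1202 z 0.2311 F [-4.3 -3.1  1. ] w 0.294 head 158.3
F radial,tang(ccw) -4.49 2.83
1 62.0 [-0.0125 -0.0009  0.0003]
2 56.0 [-0.0124 -0.002   0.0003]
3 50.0 [-0.0121 -0.0033  0.0003]
4 44.0 [-0.0117 -0.0045  0.0003]
```

The force rose to about 7 N and then fell off, which is how a slip-over at the end stop should feel. I'll compare the picture again, then continue a little.

```bash
cat > sh.py <<'E'
import sys
from h import *
c=cap('scene',sys.argv[1]) 
for f in ('scene0.png','s8.png','s9.png','s10.png',sys.argv[1]):
    im=np.load('pics/'+f+'.npz')['image'].astype(float)
    o=[]
    for u in range(297,319,3):
        col=im[:,u:u+3].mean(1); sat=cv2.GaussianBlur((col.max(1)-col.min(1)).reshape(-1,1),(1,3),0)[:,0]
        # first crossing of half of mean cup saturation below shoulder
        v=238
        while sat[v]<37: v+=1
        o.append(v-1+(37-sat[v-1])/(sat[v]-sat[v-1]))
    print(f,np.round(o,2),round(np.mean(o),2))
E
python3 sh.py s11.png
```

```text
scene0.png [242.56 243.66 244.53 244.91 244.99 244.74 244.1  242.64] 244.02
s8.png [242.54 243.56 244.47 244.92 244.9  244.72 244.08 242.65] 243.98
s9.png [246.35 247.33 248.02 248.37 248.37 248.16 247.5  245.86] 247.5
s10.png [245.99 247.19 247.83 248.18 248.23 247.96 247.38 245.76] 247.31
s11.png [246.34 247.32 248.   248.3  248.4  248.11 247.35 245.63] 247.43
```

Request:
{"fn": "move_arm", "kwargs": {"motion": [{"dx":-0.0125,"dy":-0.001,"dz":0,"twist":0}]}}

```text
time_s: 12.68
tool_pos: [0.6062, 0.1947, 0.386]
eef_rot: [0.188, 0.982, -0.006, 0.01]
wrist_force: [-3.4, -2.7, -0.7]
width: 0.294
```

```bash
python3 arc.py -6 4
```

```text
t 12.675 th 61.3 handle~ -1.661 r 0.1203 z 0.2311 F [-3.4 -2.7 -0.7] w 0.294 head 158.3
F radial,tang(ccw) -4.03 1.68
1 55.0 [-0.0123 -0.0025  0.0003]
2 49.0 [-0.0121 -0.0035  0.0003]
3 43.0 [-0.0116 -0.0047  0.0003]
4 37.0 [-0.0111 -0.0059  0.0003]
```

Request:
{"fn": "move_arm", "kwargs": {"motion": [{"dx":-0.0125,"dy":-0.002,"dz":0,"twist":0}]}}

```text
time_s: 12.8
tool_pos: [0.6172, 0.1882, 0.386]
eef_rot: [0.188, 0.982, -0.006, 0.008]
wrist_force: [-9.4, -0.5, 3.1]
width: 0.298
```

```bash
python3 arc.py -6 4
```

```text
t 12.8 th 55.5 handle~ -1.763 r 0.1204 z 0.231 F [-9.4 -0.5  3.1] w 0.298 head 158.3
F radial,tang(ccw) -5.79 7.47
1 49.0 [-0.012  -0.0038  0.0002]
2 43.0 [-0.0117 -0.0047  0.0002]
3 37.0 [-0.0111 -0.0059  0.0002]
4 31.0 [-0.0104 -0.007   0.0002]
```

Request:
{"fn": "move_arm", "kwargs": {"motion": [{"dx":-0.012,"dy":-0.0035,"dz":0,"twist":0}]}}

```text
time_s: 12.92
tool_pos: [0.6276, 0.1803, 0.386]
eef_rot: [0.188, 0.982, -0.006, 0.008]
wrist_force: [-3.7, -2.0, -0.5]
width: 0.296
```

```bash
python3 arc.py -6 4; python3 sh.py s12.png
```

```text
t 12.925 th 49.3 handle~ -1.871 r 0.1204 z 0.231 F [-3.7 -2.  -0.5] w 0.296 head 158.3
F radial,tang(ccw) -3.98 1.52
1 43.0 [-0.0115 -0.0051  0.0002]
2 37.0 [-0.0111 -0.0059  0.0002]
3 31.0 [-0.0104 -0.007   0.0002]
4 25.0 [-0.0096 -0.0081  0.0002]
scene0.png [242.56 243.66 244.53 244.91 244.99 244.74 244.1  242.64] 244.02
s8.png [242.54 243.56 244.47 244.92 244.9  244.72 244.08 242.65] 243.98
s9.png [246.35 247.33 248.02 248.37 248.37 248.16 247.5  245.86] 247.5
s10.png [245.99 247.19 247.83 248.18 248.23 247.96 247.38 245.76] 247.31
s12.png [246.32 247.32 247.97 248.33 248.42 248.07 247.45 245.86] 247.47
```

That confirms it: the shoulder hasn't moved over these swings, and the force cycles between 1.5 and 7.5 N each ratchet tooth, so it is slipping over at the end stop and the plunger is home. I'll let go and rise.

Request:
{"fn": "move_arm", "kwargs": {"motion": [{"dx":0,"dy":0,"dz":0,"twist":0},{"dx":0,"dy":0,"dz":0,"twist":0},{"dx":0,"dy":0,"dz":0,"twist":0},{"dx":0,"dy":0,"dz":0,"twist":0},{"dx":0,"dy":0,"dz":0,"twist":0},{"dx":0,"dy":0,"dz":-0.02,"twist":0},{"dx":0,"dy":0,"dz":-0.05,"twist":0},{"dx":0,"dy":0,"dz":-0.06,"twist":0},{"dx":0,"dy":0,"dz":0,"twist":0}], "gripper": 0}}

```text
time_s: 14.1
tool_pos: [0.6269, 0.1822, 0.5259]
eef_rot: [0.188, 0.982, -0.004, 0.013]
wrist_force: [0.7, 0.0, -0.2]
width: 1.003
```

```bash
python3 w.py w13.png; python3 sh.py s13.png;python3 - <<'E'
from h import *
i=np.load('pics/s13.png.npz')['image'];a=cv2.resize(i[150:290,240:360],None,fx=4,fy=4,interpolation=cv2.INTER_CUBIC)
t=cap('top','t13.png')['image'];b=cv2.resize(t[150:290,190:280],None,fx=4,fy=4,interpolation=cv2.INTER_CUBIC)
cv2.imwrite('pics/f13.png',cv2.cvtColor(np.hstack([a[:560,:400],b]),cv2.COLOR_RGB2BGR))
E
```

```text
14.15 [0.6266 0.1821 0.5224] [ 0.29 -0.49 -0.24] 1.0001423212259162
tip rad/tang/z -0.0048 0.1168 0.3495 heading 158.3
scene0.png [242.56 243.66 244.53 244.91 244.99 244.74 244.1  242.64] 244.02
s8.png [242.54 243.56 244.47 244.92 244.9  244.72 244.08 242.65] 243.98
s9.png [246.35 247.33 248.02 248.37 248.37 248.16 247.5  245.86] 247.5
s10.png [245.99 247.19 247.83 248.18 248.23 247.96 247.38 245.76] 247.31
s13.png [246.35 247.34 248.01 248.35 248.44 248.12 247.5  245.89] 247.5
```

View pics/f13.png

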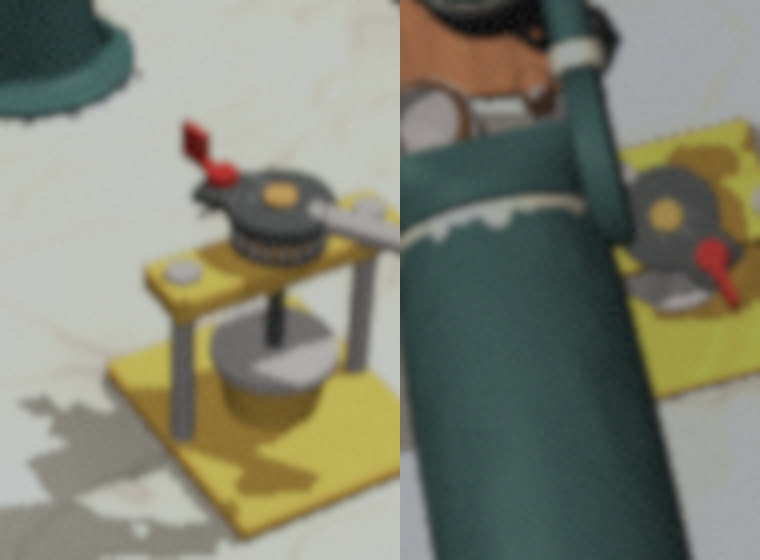

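View pics/s13.png

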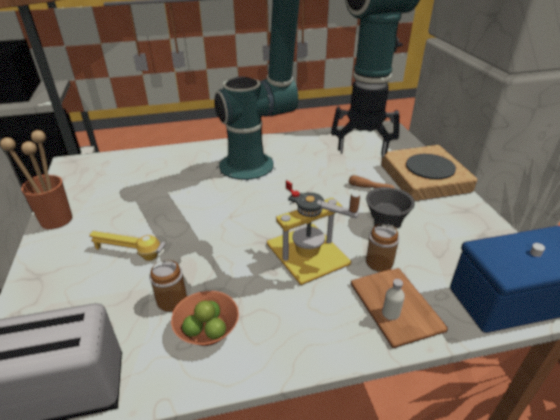

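The lever in the top view runs from (712,252) to (737,300), about 21° clockwise of outward, so it is still on press-down. The shoulder edge is unchanged at row 247.5, the jars, molcajete and squeezer are at their starting pixels, and the gripper is clear of everything.

```bash
python3 - <<'E'
from h import *
s=env.get_state();print(s['time_s'],np.abs(s['dq']).max(),s['wrist_force'].round(1))
print(env.sign_off())
E
```

```text
14.25 0.03952668509629523 [-0.1  0.7 -0.9]
the job is handed in; nothing more can be done
None
```

I closed the press and handed the job in at about 14 s. No verdict was reported.

**What I did:**
1. I flipped the red lever onto its clockwise stop. This turned the handle slightly, by less than 0.1 rad, with no sign of the plunger moving.
2. I swung the handle anticlockwise to about +1.9 rad. It ran free at about 2 N, and a picture at about +1.4 rad showed the shoulder's edge where it started (row 244.0).
3. I drove the handle clockwise to about −1.9 rad, swung it back about 1 rad, and pressed clockwise again. Then I let go and rose clear.

**Last checks:**
- **Plunger:** the shoulder's edge dropped about 3.5 px, roughly 12 mm, and stayed at row 247.5 through the second press. The force cycled between about 1.5 and 7.5 N as the ratchet slipped over, so I take it as home.
- **Lever:** it is still on the press-down side, at about +0.37 rad.
- **Surroundings:** the jars, molcajete and squeezer look unmoved in the final scene picture. The gripper is open and touches nothing.

**Disagreements:**
- The arc radii put the press axis about 3 mm from my first camera estimate. That caused up to 14 N of radial load on the knob until I corrected it.
- The end of the first clockwise stroke felt light, which is why I pressed again. The edge row there also read 0.2 px lower (247.3), which I put down to the moving shadow.

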